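# Eject the blank and hold it for the saw

### The job

Push the ejector tab of the drilling nest all the way so that the wooden blank comes out of its mouth, then take the blank to the sawing board and lay it flat in the corner, long side flush against the fence, end up against the stop block, bevelled edge on top and facing away from the fence. Finish while holding it there for the saw with one diagonal push of the fingers, pressed firmly down on the board and against the fence at the same time: do not let go at the end. Leave everything else on the bench where it is.

Things in the scene. Friction and masses are not known exactly. Their poses are not given: they have to be found in the camera images.
- nest: Drilling nest fixed to the bench: covered wooden tunnel, x -56 (mouth) to +60 mm, 66 wide, inside 42.5 wide, cover top at z 58 with a 12 mm slot along its middle. On a 12 mm thick, 90 wide plywood floor, which runs on in front of the mouth as an open apron (x -140 to -56). Origin on the bench under the tunnel; x points from the mouth inwards, z up. Left or right of the sawing board.
- ejector (a joint): Slide of the spring ejector: 0 at rest at the rear, 0.060 m fully pressed; grows as the tab moves along the nest's -x towards the mouth. Spring 2 N at rest, 8 N fully pressed. It springs back when let go; the blank stays out, its front about 53 mm beyond the mouth.
- ejector_tab (a point): Centre of the ejector's upright wooden tab that stands up through the slot of the cover: 10 mm thick along the nest's x, 32 mm wide, from 61 to 89 mm above the bench (this point is 75 mm up). Pushed from its rear (+x) face along the nest's -x; there is free room behind it above the cover. It moves with the slide.
- blank: Workpiece: light wooden block 90 long (x), 40 wide (y), 36 mm high (z), about 90 g; 45 degree bevel, 12 by 12 mm, along the whole top edge of its +y side, upright below it for 24 mm. Origin: centre of underside. Starts inside the nest, axes parallel to the nest's, front end 2 to 5 mm inside the mouth; the ejector pushes its +x end. On the sawing board the +x end goes to the stop block.
- blank_bevel (a point): Middle of the blank's bevel face (14 mm towards +y of the blank's centre, 30 mm above its underside).
- blank_end (a point): Middle of the blank's +x end face, 12 mm above its underside.
- sawboard: Sawing board fixed to the bench: a plywood board 170 mm (its x from -95 to +75) by 180 mm (y from -80 to +100), top 15 mm above the bench, with a fence and a stop block on it. Origin on the bench; x points to the fence, y along the fence to the stop block, z up.
- board: The plywood board itself (same frame as sawboard); its top is 15 mm above the bench.
- fence: Wooden fence along the +x side of the board (same frame as sawboard): upright face at x = +50 mm, y -80 to +100 mm (3 mm saw cut at y = -18), top 58 mm above the bench. A firm hold is 5 to 25 N of the blank on the fence, and as much on the board; friction on the board eats part of a sideways push, so push towards the fence more than down.
- stop: Wooden stop block at the +y end of the board (same frame as sawboard): its upright face is at y = +80 mm, from x = -30 to +50 mm, top 45 mm above the bench.
- corner (a point): The corner where fence face, stop face and board top meet: sawboard x +50, y +80, z +15 mm. The blank flush in the corner has its centre at sawboard x +30, y +35 mm and its x axis along the sawboard's +y.

How it is judged:
By the outcome, as a careful person would: the job done as asked, in the order asked, and still so for the second after the job is handed in, while the arm keeps its last pose, push and grip.
It also fails if it takes over 72 s, if anything falls off the work surface, if the arm or the gripper's body presses on something with over 40 N, if the wrist force passes 120 N, or if a joint passes its speed limit or range.

### The arm

A 6-joint arm with a two-finger parallel gripper is mounted at the origin on the work surface. World frame = base frame: x ahead of the robot, y to its left, z up, the work surface at z = 0. Lengths are in m, angles in degrees, forces in N, time in s.
With the tool pointing down it reaches from about 0.4 to 0.825 m from the base axis. Payload 7 kg.
Tool frame: the origin (TCP) lies on the centre line of the jaws, within the pads' length; the fingertips stand 17 mm ahead of it and the grasp point (between the pads) lies 2 mm behind it; z points along the fingers, y is the direction in which the jaws open and shut (so a half turn about z gives the same grasp; the last joint's range is limited). The gripper opens to 88 mm and grips with 3 to 60 N. Pads are 19 mm wide; open, the fingers measure 130 mm over their backs; the gripper's body (78 mm by 193 mm) begins 47 mm behind the grasp point.
Start: joints at [-49.784, 20.546, 0.682, 0, -70.136, -16.507], TCP at [0.271, -0.618, 0.244] pointing down, gripper open.
Joint ranges: [-176.03, 176.03], [-82.01, 121.73], [-58.28, 71.71], [-173.87, 95.51], [-174.79, -0.11], [-173.66, 173.66]. Speed limits (degrees/s): [136.94, 136.94, 172.46, 180, 180, 180].

### API

Orientations are given as [roll, pitch, yaw] about the fixed x, y, z axes, in that order (R = Rz(yaw) Ry(pitch) Rx(roll)).
In Python, from plant import telemetry, vision, close_job, recognise, silhouettes, place_of gives the robot as it stands.
- The arm moves only by the shell command python3 -m handwheel 'ROWS'. ROWS is JSON, a list that holds one entry, the list of rows, each a list of 5 numbers: the shift along the tool's x, y, z in m, then the turn about the tool's z in rad, then the closure, from 0 (fully open) to 1 (shut). In form: [[[tx, ty, tz, yaw, gripper], ...]]. A call has 1 to 20 rows; each row shifts and turns the commanded pose from where the row before left it, along the tool's axes as they then stand; what a row does not reach is not made up. A row lasts 1/12 s, in which the tool goes at most 41.7 mm and 7.16 degrees, less where a joint would pass 70% of its speed; a pose out of reach is approached as far as the arm can. A call with a gripper value outside its range is refused whole. The fingers move at their own pace and stop on an object; the grip force is fixed at half the most. Time passes only in rows, so rows that do not move let the fingers close. It gives the time, the measured TCP pose, the force and the opening at its end, in the units of the state.
- telemetry.get_obs(): the state, without advancing time (a new reading comes with each control period).
- vision.snapshot(name): name is "scene" or "top" or "wrist"; returns a dict with "color" (420x560x3 uint8, red, green, blue), "mtx" (3x3 intrinsics, pixels), "dist" ([k1, k2, p1, p2, k3] as OpenCV has them; the pictures are not rectified), "cam_to_world" (4x4, takes a point from camera to world coordinates); the wrist camera has in their place "tool_from_camera" (4x4, takes a point from camera to tool coordinates, whose origin is the TCP and whose axes are the flange's). Camera axes: x right, y down, z forward; pixel columns grow to the right and rows downward; lengths in m; the calibration is good to about 2 mm. A picture is of the moment at which its call begins: read the wrist's pose just before it. There is no depth.
- close_job(): hands the job in, once; it reports no verdict.
Trained networks look in a picture, given as the dict that the camera call returned (one of the last four; its "shot" number tells which), for a name from the list of things; names that differ only in an ending like _2 or _b are one class to them, and where a whole thing is asked for, a point or a joint stands for the part that bears it (a point fixed in the world has none). Each returns a list of dicts, best first, with "conf" (0 to 1); they miss things now and then, are a little off and sometimes report something else, mostly with a low value. They report only what shows in the picture. A call takes as long as a camera call.
- recognise(name, picture): "xy" ([column, row] in pixels, amid what is visible of it).
- silhouettes(name, picture): "region" (420x560 bool, what is visible of it) and "xy" ([column, row] in pixels, amid what is visible of it).
- place_of(name, picture): "xy" ([column, row] in pixels: a listed point, or the origin of a listed thing).
The state is a dict: "clock": time; "joint_pos": joint angles; "qvel": joint speeds; "tau": joint torques, N m; "tool_pos": TCP position; "orientation": TCP orientation; "force": force on the tool from outside, world axes, zero at the start; "moment": the same for the moment, N m; "opening": finger opening in m.
Only numpy, scipy, OpenCV 4.12 (cv2) and the standard library are available. Lean on these libraries where they do the work, as an engineer would, in place of code of your own. Each camera call takes 0.05 s, during which the arm holds its last target.

## Working session

There is one attempt and no reset: what is moved stays moved. The work goes in short steps, Python scripts to look and compute and a shell command to move; the robot and the scene stay as the last step left them, time stands still between calls to the robot, and variables do not carry over. Pictures are saved under pics/ and viewed, and the job is handed in when it is done.

```bash
ls; mkdir -p pics
python3 - <<'E'
from plant import telemetry, vision
import cv2
print(telemetry.get_obs())
for n in ["scene","top"]:
    p=vision.snapshot(n); cv2.imwrite(f"pics/{n}0.png",p["color"][:,:,::-1]); print(n,p["mtx"],p["dist"],p.get("cam_to_world"),p["shot"])
E
```

```text
pics
{'clock': 0.0, 'joint_pos': array([-4.97843456e+01,  2.05921318e+01,  6.33062068e-01, -2.05852267e-02,
       -7.01365946e+01, -1.65067463e+01]), 'qvel': array([ 0.00047061, -0.03142335, -0.04681942, -0.01366934, -0.04489405,
       -0.05246005]), 'tau': array([ 1.86240213e-03, -5.82711303e+01,  2.93054670e+01,  6.99728921e+00,
        6.53704628e-03, -1.62275228e-04]), 'tool_pos': array([ 0.27119557, -0.61760731,  0.24260794]), 'orientation': array([ 1.79902780e+02, -8.62988633e-03, -1.56298095e+02]), 'force': array([-0.74797478, -0.16232226,  0.19905902]), 'moment': array([ 0.01740717, -0.03187539, -0.0221821 ]), 'opening': 0.08769642476916625}
scene [[452.95220825   0.         279.2565879 ]
 [  0.         452.95220825 209.51218786]
 [  0.           0.           1.        ]] [-0.07951266  0.          0.          0.          0.        ] [[ 0.80488297  0.50143076 -0.31738084  0.86100155]
 [ 0.59335928 -0.67155093  0.44378386 -0.34239677]
 [ 0.00938948 -0.54551494 -0.8380485   0.8236378 ]
 [ 0.          0.          0.          1.        ]] 1
top [[421.70178562   0.         277.75552707]
 [  0.         421.70178562 206.44484851]
 [  0.           0.           1.        ]] [0.02019749 0.         0.         0.         0.        ] [[ 0.02234104 -0.98482017  0.17213397  0.45984917]
 [-0.99964439 -0.01949769  0.01819153  0.02896452]
 [-0.01455917 -0.17247918 -0.98490556  0.83113371]
 [ 0.          0.          0.          1.        ]] 2
```

View pics/scene0.png

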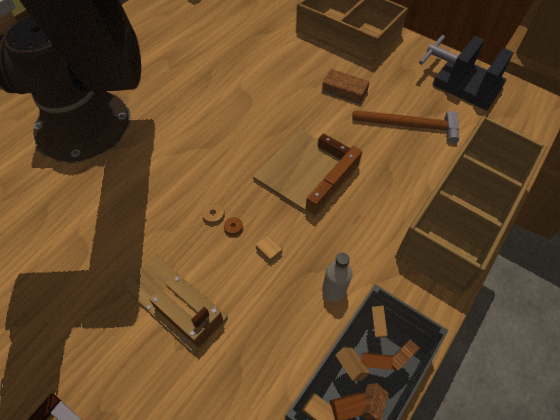

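View pics/top0.png

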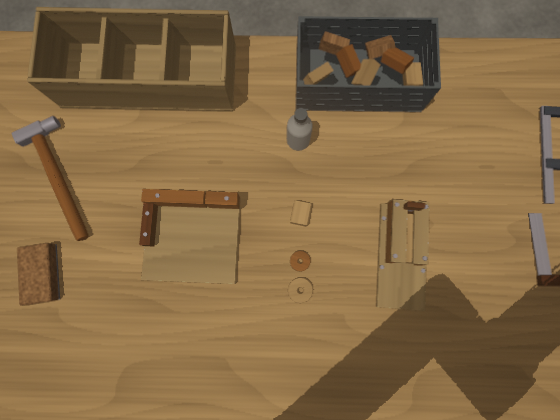

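```bash
cat > h.py <<'E'
import numpy as np, cv2
from plant import telemetry, vision, recognise, silhouettes, place_of
def rays(p,uv,T=None):
    T=p["cam_to_world"] if T is None else T
    n=cv2.undistortPoints(np.array(uv,float).reshape(-1,1,2),np.array(p["mtx"]),np.array(p["dist"])).reshape(-1,2)
    d=np.c_[n,np.ones(len(n))]@np.array(T)[:3,:3].T
    return np.array(T)[:3,3],d
def atz(p,uv,z,T=None):
    o,d=rays(p,uv,T); z=np.broadcast_to(z,len(d)); return o+d*((z-o[2])/d[:,2])[:,None]
def proj(p,X,T=None):
    T=np.array(p["cam_to_world"] if T is None else T); Ti=np.linalg.inv(T)
    r,_=cv2.Rodrigues(Ti[:3,:3]); return cv2.projectPoints(np.array(X,float).reshape(-1,1,3),r,Ti[:3,3],np.array(p["mtx"]),np.array(p["dist"]))[0].reshape(-1,2)
def wristT(p,o):
    from scipy.spatial.transform import Rotation as R
    T=np.eye(4); T[:3,:3]=R.from_euler('xyz',o["orientation"],degrees=True).as_matrix(); T[:3,3]=o["tool_pos"]
    return T@np.array(p["tool_from_camera"])
E
python3 - <<'E'
from h import *
Z={"nest":0,"ejector_tab":.075,"blank":.012,"blank_bevel":.042,"blank_end":.024,"sawboard":0,"corner":.015}
for c in ["scene","top"]:
    p=vision.snapshot(c)
    for n,z in Z.items():
        for r in place_of(n,p)[:2]:
            print(c,n,np.round(r["xy"],1),round(r["conf"],2),atz(p,[r["xy"]],z).round(4))
o=telemetry.get_obs(); p=vision.snapshot("wrist"); cv2.imwrite("pics/w0.png",p["color"][:,:,::-1]); print(p["tool_from_camera"],p["mtx"],p["dist"])
E
```

```text
scene nest [185.7 311.8] 0.55 [[ 0.5442 -0.1993  0.    ]]
scene ejector_tab [199.1 315.1] 0.62 [[ 0.5956 -0.2028  0.075 ]]
scene blank [180.2 309.3] 0.72 [[ 0.5372 -0.204   0.012 ]]
scene blank [307.9 175.9] 0.58 [[0.5517 0.1986 0.012 ]]
scene blank_bevel [186.5 303.8] 0.68 [[ 0.5512 -0.1944  0.042 ]]
scene blank_bevel [200.1 321.1] 0.47 [[ 0.5928 -0.204   0.042 ]]
scene blank_end [200.9 324.5] 0.71 [[ 0.592  -0.2048  0.024 ]]
scene sawboard [306.7 176.6] 0.74 [[0.5461 0.2033 0.    ]]
scene corner [344.6 163.6] 0.61 [[0.6002 0.2764 0.015 ]]
top nest [416.1 203.4] 0.24 [[ 0.6167 -0.2308  0.    ]]
top ejector_tab [415.3 206.2] 0.47 [[ 0.5974 -0.2057  0.075 ]]
top blank_bevel [402.6 235.3] 0.76 [[ 0.5477 -0.1906  0.042 ]]
top blank_bevel [405.2 217.1] 0.31 [[ 0.5822 -0.1965  0.042 ]]
top blank_end [405.4 214.4] 0.67 [[ 0.5902 -0.2021  0.024 ]]
top sawboard [199.6 230.7] 0.59 [[0.5532 0.1984 0.    ]]
top corner [159.3 208.3] 0.71 [[0.5942 0.2771 0.015 ]]
[[-2.79260343e-04 -9.55101280e-01 -2.96279374e-01  8.07267372e-02]
 [ 9.99999934e-01 -1.98473210e-04 -3.02749078e-04  5.49314002e-04]
 [ 2.30352513e-04 -2.96279439e-01  9.55101273e-01 -1.41433664e-01]
 [ 0.00000000e+00  0.00000000e+00  0.00000000e+00  1.00000000e+00]] [[324.68841421   0.         279.61088081]
 [  0.         324.68841421 213.70506244]
 [  0.           0.           1.        ]] [-0.03485678  0.          0.          0.          0.        ]
```

Run:
```python
import cv2
a=cv2.imread("pics/top0.png"); 
c=a[190:315,365:445]; n=cv2.resize(c,None,fx=4.5,fy=4.5,interpolation=cv2.INTER_CUBIC)
c=a[180:290,130:250]; s=cv2.resize(c,None,fx=3.5,fy=3.5,interpolation=cv2.INTER_CUBIC)
import numpy as np
o=np.zeros((600,800,3),np.uint8); o[:n.shape[0],:n.shape[1]]=n; o[:s.shape[0],375:375+s.shape[1]]=s
cv2.imwrite("pics/crop0.png",o)
```

```text
(no output)
```

View pics/crop0.png

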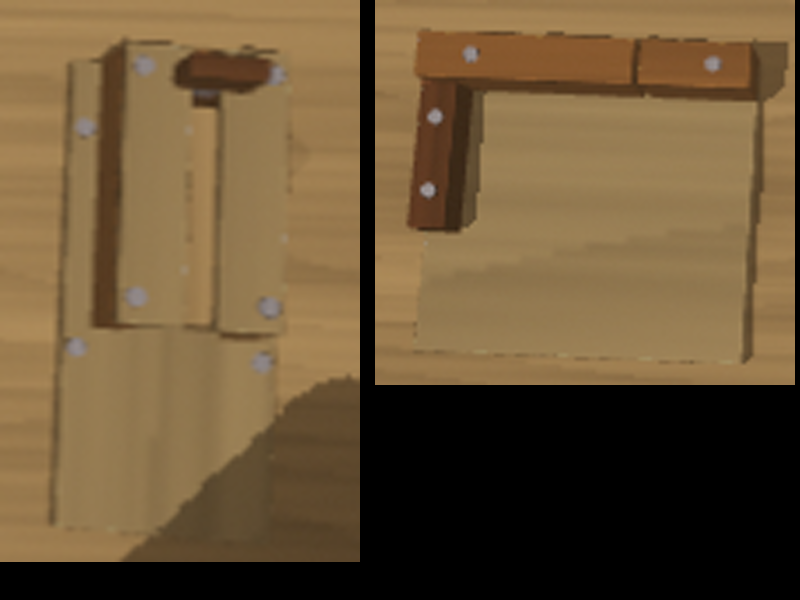

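View pics/w0.png

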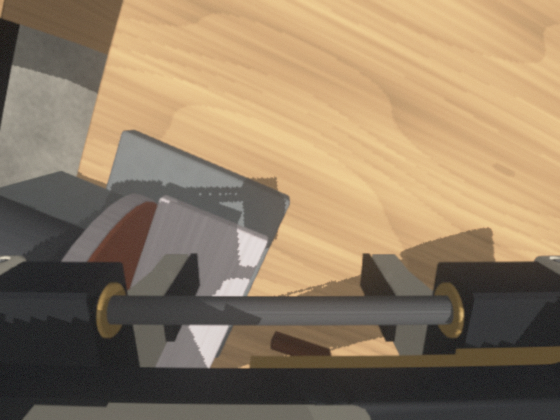

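Run:
```python
from h import *
from scipy.optimize import least_squares
p=vision.snapshot("top")
def fit(obj,uv,x0,name):
    obj=np.array(obj)/1000; uv=np.array(uv)
    def W(q): c,s=np.cos(q[2]),np.sin(q[2]); return obj@np.array([[c,s,0],[-s,c,0],[0,0,1]])+[q[0],q[1],0]
    r=least_squares(lambda q:(proj(p,W(q))-uv).ravel(),x0,loss='soft_l1')
    print(name,r.x[:2].round(4),np.degrees(r.x[2]).round(2)); print((proj(p,W(r.x))-uv).round(1).tolist())
nc=[(118,326),(282,332),(127,41),(289,52),(52,523),(270,540)]
fit([(-56,33,58),(-56,-33,58),(60,33,58),(60,-33,58),(-140,45,12),(-140,-45,12)],[(365+u/4.5,190+v/4.5) for u,v in nc],[.55,-.2,0],"nest")
sc=[(418,30),(752,42),(415,78),(750,88),(416,347),(743,362),(460,231),(410,226)]
fit([(75,100,58),(75,-80,58),(50,100,58),(50,-80,58),(-95,100,15),(-95,-80,15),(-30,80,45),(-30,100,45)],[(130+(u-375)/3.5,180+v/3.5) for u,v in sc],[.55,.2,0],"saw")
```

```text
nest [ 0.5523 -0.2001] -3.46
[[-0.3, -1.2], [0.1, 0.5], [-0.0, -0.6], [-0.1, -0.3], [0.3, 0.4], [0.1, 0.9]]
saw [0.5476 0.1993] -0.85
[[0.3, -0.0], [0.4, -0.2], [-0.1, -0.7], [0.3, -0.2], [-0.0, 1.2], [0.6, 0.3], [-4.0, -0.6], [-0.3, 0.4]]
```

The scene view shows the nest at about (185,310) and the board at (307,177). The top view shows the tab at about (415,206) and the corner at about (159,208). From the top view, the nest pose is about (0.552, -0.200, -3.5°) and the saw board is about (0.548, 0.199, -0.9°).

```bash
cat >> h.py <<'E'
NEST=[.5523,-.2001,-3.46]; SAW=[.5476,.1993,-.85]
def loc(F,X):
    c,s=np.cos(np.radians(F[2])),np.sin(np.radians(F[2])); d=np.array(X)[:2]-F[:2]; return np.array([c*d[0]+s*d[1],-s*d[0]+c*d[1]])
def wor(F,x,y):
    c,s=np.cos(np.radians(F[2])),np.sin(np.radians(F[2])); return np.array([F[0]+c*x-s*y,F[1]+s*x+c*y])
def goto(F,x,y,z,yawrel):
    "remaining tool-frame shift, after turning (rad about tool z) to frame yaw+yawrel"
    o=telemetry.get_obs(); yaw=o["orientation"][2]; ty=F[2]+yawrel
    t=-((ty-yaw+180)%360-180); w=wor(F,x,y)-o["tool_pos"][:2]; a=np.radians(ty)
    print("pos",o["tool_pos"].round(4),"rpy",o["orientation"].round(2),"loc",(loc(F,o["tool_pos"])*1000).round(1),"t",round(o["clock"],2),"F",o["force"].round(1),"op",round(o["opening"],4))
    print("turn rad",np.radians(t).round(4),"then tool x,y,z mm",np.round([1000*(np.cos(a)*w[0]+np.sin(a)*w[1]),1000*(np.sin(a)*w[0]-np.cos(a)*w[1]),1000*(o["tool_pos"][2]-z)],1))
E
python3 -m handwheel '[[[0,0,0,0.119,1],[0,0,0,0.119,1],[0,0,0,0.119,1],[0,0,0,0.118,1],[0,0,0,0,1]]]'
python3 -c "
from h import *
goto(NEST,.075,0,.2,180)"
```

```text
clock: 1.42
tool_pos: [0.2714, -0.618, 0.2436]
orientation: [180.0, -0.0, 176.2]
force: [0.9, -0.5, 0.3]
opening: 0.0597
pos [ 0.2714 -0.618   0.2436] rpy [180.    -0.   176.18] loc [-255.2 -434.1] t 1.42 F [ 0.9 -0.5  0.3] op 0.0597
turn rad -0.0062 then tool x,y,z mm [-330.2  434.1   43.6]
```

```bash
python3 -m handwheel '[[[-0.0236,0.031,0,-0.006,1],[-0.0236,0.031,0,0,1],[-0.0236,0.031,0,0,1],[-0.0236,0.031,0,0,1],[-0.0236,0.031,0,0,1],[-0.0236,0.031,0,0,1],[-0.0236,0.031,0,0,1],[-0.0236,0.031,0,0,1],[-0.0236,0.031,0,0,1],[-0.0236,0.031,0,0,1],[-0.0236,0.031,0,0,1],[-0.0236,0.031,0,0,1],[-0.0236,0.031,0,0,1],[-0.0236,0.031,0,0,1],[0,0,0,0,1],[0,0,0,0,1]]]'
python3 -c "
from h import *
goto(NEST,.075,0,.2,180)
o=telemetry.get_obs(); p=vision.snapshot('wrist'); cv2.imwrite('pics/w1.png',p['color'][:,:,::-1]); T=wristT(p,o)
for n,z in dict(nest=0,ejector_tab=.075,blank=.012,blank_bevel=.042).items():
  for r in place_of(n,p)[:2]: print(n,r['xy'],r['conf'],atz(p,[r['xy']],z,T),loc(NEST,atz(p,[r['xy']],z,T)[0]))
"
```

```text
clock: 2.75
tool_pos: [0.6266, -0.2011, 0.2429]
orientation: [180.0, -0.0, 177.2]
force: [-0.2, 0.3, -1.2]
opening: 0.0003
pos [ 0.6266 -0.2011  0.2429] rpy [ 1.8000e+02 -4.0000e-02  1.7723e+02] loc [74.2  3.5] t 2.75 F [-0.2  0.3 -1.2] op 0.0003
turn rad 0.0121 then tool x,y,z mm [-0.8 -3.5 42.9]
nest [272.1, 114.8] 0.63 [[ 0.54680497 -0.20549168  0.        ]] [-0.00515961 -0.00571349]
nest [285.3, 111.7] 0.2 [[ 0.5441548 -0.1903661  0.       ]] [-0.00871781  0.00922458]
ejector_tab [273.9, 169.5] 0.84 [[ 0.5969692  -0.20482437  0.075     ]] [ 0.0448729 -0.0020199]
ejector_tab [273.9, 112.0] 0.26 [[ 0.5442386  -0.20200209  0.075     ]] [-0.00793191 -0.00238514]
blank [274.1, 111.3] 0.96 [[ 0.54318937 -0.2028222   0.012     ]] [-0.00892974 -0.00326708]
blank_bevel [287.0, 110.6] 0.64 [[ 0.54335533 -0.18929954  0.042     ]] [-0.00958019  0.01024095]
```

View pics/w1.png

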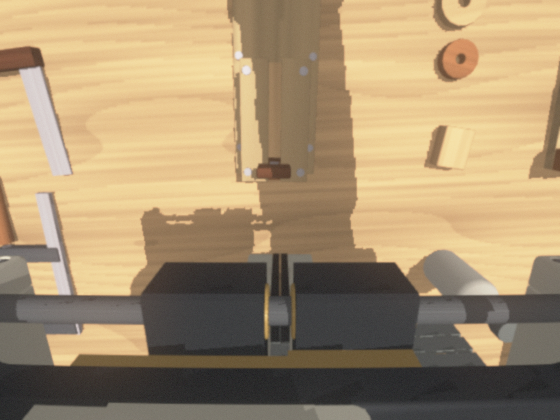

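The wrist view shows the tab at (274,170), which is nest x about +45, y about -2. There is free space behind it. Next I lower behind the tab.

```bash
python3 -m handwheel '[[[0,-0.0027,0.03,0.006,1],[0,-0.0028,0.035,0.006,1],[0,0,0.035,0,1],[0,0,0.03,0,1],[0,0,0.02,0,1],[0,0,0.01,0,1],[0,0,0,0,1],[0,0,0,0,1]]]'
python3 -c "
from h import *
goto(NEST,.075,-.002,.083,180)"
```

```text
clock: 3.67
tool_pos: [0.6253, -0.2093, 0.0843]
orientation: [-180.0, 0.0, 176.1]
force: [0.4, -0.0, 1.3]
opening: 0.0004
pos [ 0.6253 -0.2093  0.0843] rpy [-1.7998e+02  2.0000e-02  1.7614e+02] loc [73.4 -4.8] t 3.67 F [ 0.4 -0.   1.3] op 0.0004
turn rad -0.007 then tool x,y,z mm [-1.6  2.8  1.3]
```

```bash
python3 -m handwheel '[[[0.004,0.0028,0,-0.007,1],[0.005,0,0,0,1],[0.005,0,0,0,1],[0.005,0,0,0,1],[0.005,0,0,0,1],[0.005,0,0,0,1],[0.005,0,0,0,1],[0.005,0,0,0,1],[0.005,0,0,0,1],[0.005,0,0,0,1],[0.005,0,0,0,1],[0.005,0,0,0,1],[0.005,0,0,0,1],[0,0,0,0,1],[0,0,0,0,1]]]'
python3 -c "
from h import *
goto(NEST,0,-.002,.083,180)"
```

```text
clock: 4.92
tool_pos: [0.5635, -0.2019, 0.0852]
orientation: [-180.0, 0.3, 176.6]
force: [6.6, 0.7, 3.9]
opening: 0.0008
pos [ 0.5635 -0.2019  0.0852] rpy [-179.98    0.31  176.6 ] loc [11.3 -1.1] t 4.92 F [6.6 0.7 3.9] op 0.0008
turn rad 0.001 then tool x,y,z mm [11.3 -0.9  2.2]
```

```bash
python3 -m handwheel '[[[0.004,0,0,0,1],[0.004,0,0,0,1],[0.002,0,0,0,1],[0.001,0,0,0,1],[0,0,0,0,1]]]'
python3 -m handwheel '[[[0.001,0,0,0,1],[0.001,0,0,0,1],[0,0,0,0,1],[0,0,0,0,1]]]'
python3 -c "
from h import *
goto(NEST,0,-.002,.083,180)"
```

```text
clock: 5.33
tool_pos: [0.5544, -0.2013, 0.0852]
orientation: [-180.0, 0.5, 176.6]
force: [12.2, -0.2, -0.7]
opening: 0.0002
clock: 5.67
tool_pos: [0.5542, -0.2012, 0.0853]
orientation: [-180.0, 0.7, 176.6]
force: [16.6, -2.6, -6.0]
opening: 0.0004
pos [ 0.5542 -0.2012  0.0853] rpy [-179.97    0.67  176.64] loc [ 2. -1.] t 5.67 F [16.6 -2.6 -6. ] op 0.0004
turn rad 0.0018 then tool x,y,z mm [ 2.  -1.   2.3]
```

```bash
python3 -m handwheel '[[[0.001,0,0,0,1],[0.001,0,0,0,1],[0,0,0,0,1]]]'
python3 -c "
from h import *
goto(NEST,0,-.002,.083,180)
p=vision.snapshot('scene'); cv2.imwrite('pics/s1.png',cv2.resize(p['color'][230:370,110:260,::-1],None,fx=4,fy=4,interpolation=2))
for n,z in dict(ejector_tab=.075,blank=.012,blank_bevel=.042).items():
  for r in place_of(n,p)[:2]: print(n,r['xy'],r['conf'],loc(NEST,atz(p,[r['xy']],z)[0]))
"
```

```text
clock: 5.92
tool_pos: [0.554, -0.2012, 0.0854]
orientation: [-180.0, 0.9, 176.7]
force: [22.5, -4.4, -12.9]
opening: 0.0006
pos [ 0.554  -0.2012  0.0854] rpy [-179.96    0.86  176.66] loc [ 1.8 -1. ] t 5.92 F [ 22.5  -4.4 -12.9] op 0.0006
turn rad 0.0021 then tool x,y,z mm [ 1.8 -1.   2.4]
```

View pics/s1.png

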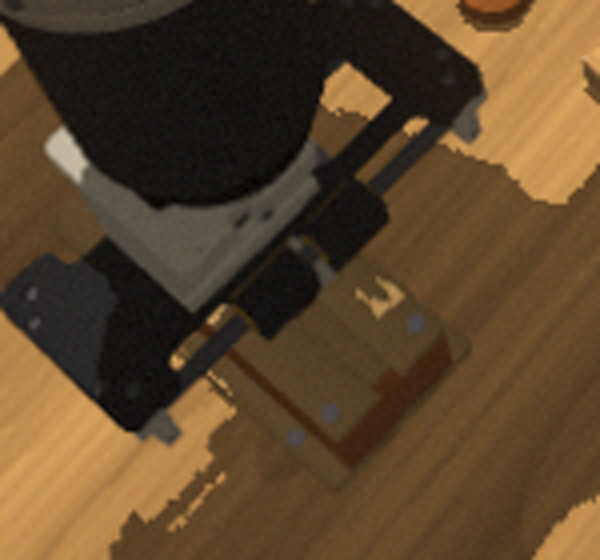

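The slide hit its hard stop: no motion, and the force was climbing past 20 N. Next I follow the tab back, rise, and look at the blank.

```bash
python3 -m handwheel '[[[-0.005,0,0,0,1],[-0.01,0,0,0,1],[-0.012,0,0,0,1],[-0.012,0,0,0,1],[-0.012,0,0,0,1],[-0.012,0,0,0,1],[-0.01,0,-0.02,0,1],[0,0,-0.035,0,0],[0,0,-0.035,0,0],[0.02,0,-0.03,0,0],[0,0,0,0,0]]]'
python3 -c "
from h import *
goto(NEST,-.085,-.002,.12,180)
p=vision.snapshot('top'); cv2.imwrite('pics/t1.png',cv2.resize(p['color'][170:320,340:480,::-1],None,fx=4,fy=4,interpolation=2))
for n,z in dict(ejector_tab=.075,blank=.012,blank_bevel=.042).items():
  for r in place_of(n,p)[:2]: print(n,r['xy'],r['conf'],loc(NEST,atz(p,[r['xy']],z)[0]))
o=telemetry.get_obs(); p=vision.snapshot('wrist'); cv2.imwrite('pics/w2.png',p['color'][:,:,::-1]); T=wristT(p,o)
for n,z in dict(nest=0,ejector_tab=.075,blank=.012,blank_bevel=.042).items():
  for r in place_of(n,p)[:2]: print(n,r['xy'],r['conf'],loc(NEST,atz(p,[r['xy']],z,T)[0]))
"
```

```text
clock: 7.03
tool_pos: [0.599, -0.2048, 0.2102]
orientation: [-179.9, 0.4, 176.6]
force: [1.2, -0.0, 1.4]
opening: 0.0213
pos [ 0.599  -0.2048  0.2102] rpy [-179.94    0.39  176.57] loc [46.9 -1.8] t 7.03 F [ 1.2 -0.   1.4] op 0.0213
turn rad 0.0005 then tool x,y,z mm [131.9  -0.2  90.2]
nest [277.5, 147.6] 0.88 [-0.00101016 -0.00295537]
ejector_tab [280.1, 209.9] 0.62 [ 0.04473774 -0.00034275]
blank [276.5, 79.9] 0.71 [-0.06612777 -0.00368912]
blank_bevel [292.4, 78.3] 0.7 [-0.06459962  0.01038111]
```

View pics/w2.png

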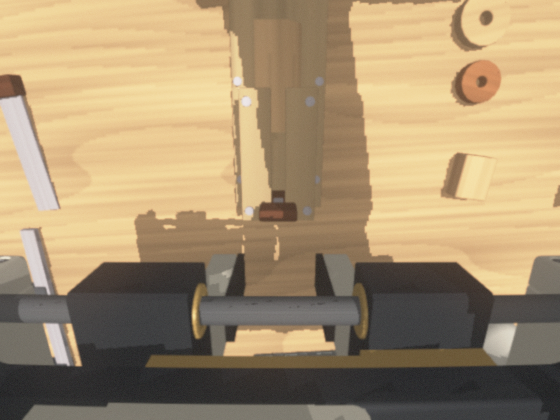

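View pics/t1.png

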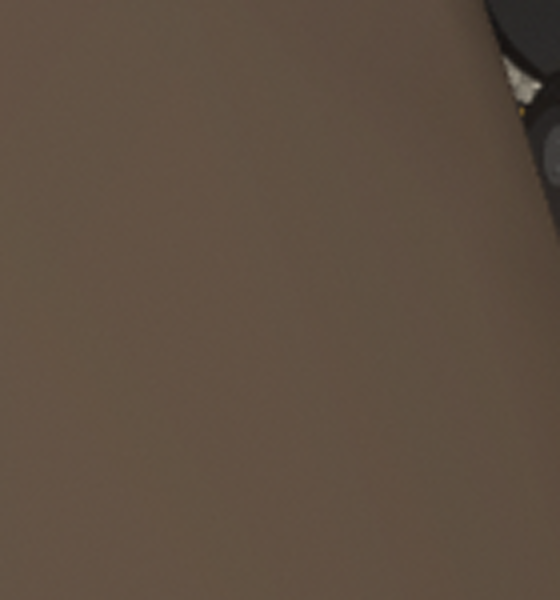

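The wrist view shows the blank out on the apron, with its centre near (276,80), nest (-66,-3), and the bevel on the +y side. The tab is back at rest at (278,210). Next I move over the exposed part and go down.

```bash
python3 -m handwheel '[[[0.033,0,0,0,0],[0.033,0,0,0,0],[0.033,0,0,0,0],[0.033,-0.0005,0,0,0],[0,0,0.03,0,0],[0,0,0.035,0,0],[0,0,0.03,0,0],[0,0,0.02,0,0],[0,0,0,0,0],[0,0,0,0,0]]]'
python3 -c "
from h import *
goto(NEST,-.085,-.0025,.032,180)
o=telemetry.get_obs(); p=vision.snapshot('wrist'); cv2.imwrite('pics/w3.png',p['color'][:,:,::-1]); T=wristT(p,o)
p=vision.snapshot('scene'); cv2.imwrite('pics/s2.png',cv2.resize(p['color'][230:370,90:240,::-1],None,fx=4,fy=4,interpolation=2))
"
```

```text
clock: 8.32
tool_pos: [0.4669, -0.1968, 0.0878]
orientation: [-180.0, -0.2, 176.6]
force: [0.7, -0.6, 1.1]
opening: 0.0877
pos [ 0.4669 -0.1968  0.0878] rpy [-179.98   -0.18  176.56] loc [-85.4  -1.9] t 8.32 F [ 0.7 -0.6  1.1] op 0.0877
turn rad 0.0004 then tool x,y,z mm [-0.4 -0.6 55.8]
```

View pics/w3.png

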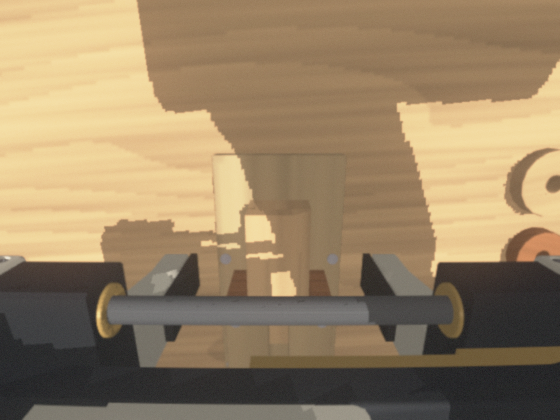

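View pics/s2.png

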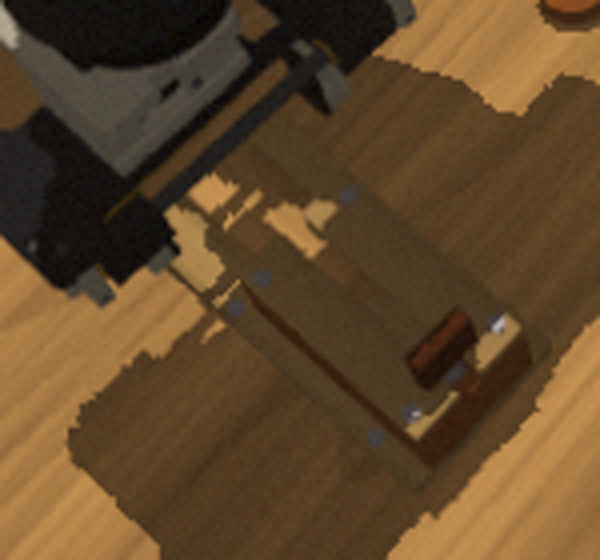

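```bash
python3 -m handwheel '[[[0,-0.0003,0.02,0,0],[0,-0.0003,0.02,0,0],[0,0,0.012,0,0],[0,0,0.004,0,0],[0,0,0,0,0],[0,0,0,0,0.3],[0,0,0,0,0.6],[0,0,0,0,1],[0,0,0,0,1],[0,0,0,0,1],[0,0,0,0,1],[0,0,0,0,1],[0,0,0,0,1]]]'
python3 -c "
from h import *
goto(NEST,-.085,-.0025,.032,180)"
```

```text
clock: 9.5
tool_pos: [0.4675, -0.1973, 0.0326]
orientation: [180.0, 0.0, 176.5]
force: [-0.2, -1.2, 1.0]
opening: 0.0397
pos [ 0.4675 -0.1973  0.0326] rpy [180.     0.   176.55] loc [-84.8  -2.3] t 9.5 F [-0.2 -1.2  1. ] op 0.0397
turn rad 0.0002 then tool x,y,z mm [ 0.2 -0.2  0.6]
```

```bash
python3 -m handwheel '[[[0,0,-0.001,0,1],[0.006,0,0,0,1],[0.01,0,0,0,1],[0.012,0,0,0,1],[0.012,0,0,0,1],[0.01,0,0,0,1],[0,0,-0.02,0,1],[0,0,-0.035,0,1],[0,0,-0.035,0,1],[0,0,-0.03,0,1],[0,0,0,0,1],[0,0,0,0,1]]]'
python3 -c "
from h import *
goto(SAW,.0,.014,.15,-90)
o=telemetry.get_obs(); p=vision.snapshot('wrist'); cv2.imwrite('pics/w4.png',p['color'][:,:,::-1])
p=vision.snapshot('scene'); cv2.imwrite('pics/s3.png',p['color'][:,:,::-1])
"
```

```text
clock: 10.5
tool_pos: [0.4178, -0.1943, 0.1554]
orientation: [180.0, 0.3, 176.5]
force: [-0.1, 0.5, -0.5]
opening: 0.0397
pos [ 0.4178 -0.1943  0.1554] rpy [179.98   0.26 176.55] loc [-123.9 -395.4] t 10.5 F [-0.1  0.5 -0.5] op 0.0397
turn rad -1.6162 then tool x,y,z mm [-409.4 -123.9    5.4]
```

View pics/w4.png

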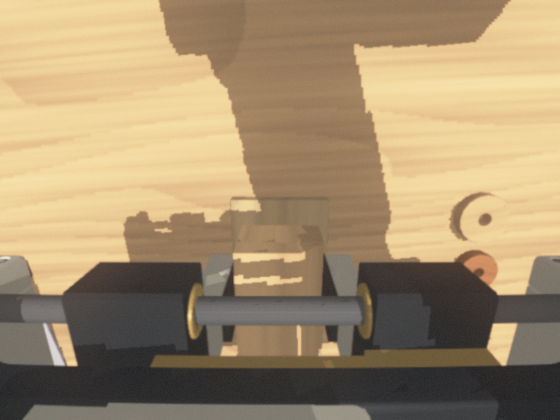

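View pics/s3.png

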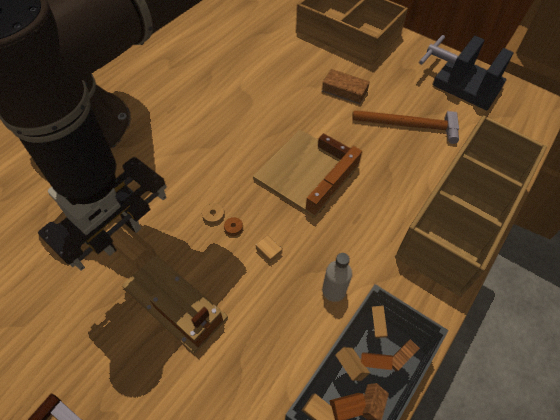

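```bash
python3 -m handwheel '[[[-0.0088,0.0345,0,0,1],[-0.0088,0.0345,0,0,1],[-0.0088,0.0345,0,0,1],[-0.0088,0.0345,0,0,1],[-0.0088,0.0345,0,0,1],[-0.0088,0.0345,0,0,1],[-0.0088,0.0345,0,0,1],[-0.0088,0.0345,0,0,1],[-0.0088,0.0345,0,0,1],[-0.0088,0.0345,0,0,1],[-0.0088,0.0345,0,0,1],[-0.0088,0.0345,0,0,1]]]'
python3 -m handwheel '[[[0,0,0,-0.1243,1],[0,0,0,-0.1243,1],[0,0,0,-0.1243,1],[0,0,0,-0.1243,1],[0,0,0,-0.1243,1],[0,0,0,-0.1243,1],[0,0,0,-0.1243,1],[0,0,0,-0.1243,1],[0,0,0,-0.1243,1],[0,0,0,-0.1243,1],[0,0,0,-0.1243,1],[0,0,0,-0.1243,1],[0,0,0,-0.1243,1],[0,0,0,0,1],[0,0,0,0,1]]]'
python3 -c "
from h import *
goto(SAW,.0,.000,.08,-90)
o=telemetry.get_obs(); p=vision.snapshot('wrist'); cv2.imwrite('pics/w5.png',p['color'][:,:,::-1])
p=vision.snapshot('scene'); cv2.imwrite('pics/s4.png',p['color'][:,:,::-1])
"
```

```text
clock: 11.6
tool_pos: [0.547, 0.2137, 0.1514]
orientation: [-179.9, -0.2, 176.6]
force: [0.8, -0.3, -0.5]
opening: 0.0399
clock: 12.85
tool_pos: [0.5471, 0.212, 0.152]
orientation: [179.9, -0.1, -91.1]
force: [0.0, -0.3, 0.0]
opening: 0.0396
pos [0.5471 0.212  0.152 ] rpy [ 1.7987e+02 -1.0000e-01 -9.1100e+01] loc [-0.7 12.7] t 12.85 F [ 0.  -0.3  0. ] op 0.0396
turn rad -0.0044 then tool x,y,z mm [12.7 -0.7 72. ]
```

View pics/w5.png

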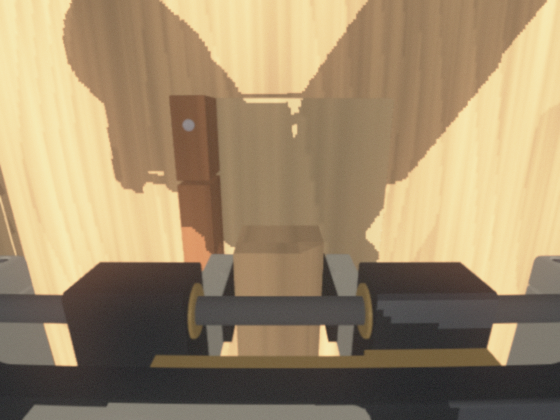

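View pics/s4.png

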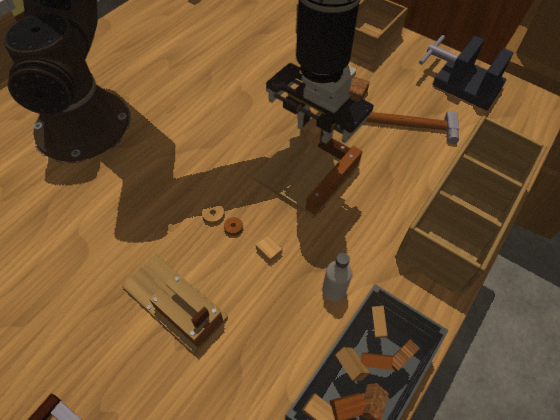

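```bash
python3 -c "
from h import *
o=telemetry.get_obs(); p=vision.snapshot('wrist'); T=wristT(p,o)
for n,u,z in [('fence(50,-80)',(214,97),.058),('fence(75,-80)',(171,96),.058),('cut(50,-18)',(218,180),.058),('board(-95,-80)',(394,97),.015)]:
  print(n,(loc(SAW,atz(p,[u],z,T)[0])*1000).round(1))
for n,z in dict(sawboard=0,corner=.015).items():
  for r in place_of(n,p)[:2]: print(n,r['xy'],r['conf'],loc(SAW,atz(p,[r['xy']],z,T)[0]))
"
```

```text
fence(50,-80) [ 43.9 -78.4]
fence(75,-80) [ 73.6 -79.4]
cut(50,-18) [ 44.5 -20.3]
board(-95,-80) [-94.8 -80.1]
sawboard [274.6, 190.2] 0.63 [0.00360959 0.00105864]
```

```bash
python3 -m handwheel '[[[0.01,0.001,0.02,-0.004,1],[0,0,0.03,0,1],[0,0,0.03,0,1],[0,0,0.02,0,1],[0,0,0.01,0,1],[0,0,0.004,0,1],[0,0,0,0,1],[0,0,0,0,1]]]'
python3 -c "
from h import *
goto(SAW,-.002,.003,.0365,-90)
"
```

```text
clock: 13.77
tool_pos: [0.5475, 0.2031, 0.0406]
orientation: [-179.9, 0.0, -90.6]
force: [-0.1, -0.3, -1.1]
opening: 0.0398
pos [0.5475 0.2031 0.0406] rpy [-1.7993e+02  4.0000e-02 -9.0630e+01] loc [-0.2  3.8] t 13.77 F [-0.1 -0.3 -1.1] op 0.0398
turn rad 0.0038 then tool x,y,z mm [0.8 1.8 4.1]
```

Next I lower the last 4 mm, then feel for the stop along +y (tool -x).

```bash
python3 -m handwheel '[[[0,0.001,0.002,0.004,1],[0,0,0.0015,0,1],[-0.003,0,0,0,1],[-0.003,0,0,0,1],[-0.002,0,0,0,1],[0,0,0,0,1]]]'
python3 -c "
from h import *
goto(SAW,-.002,.0145,.0365,-90)
"
python3 -m handwheel '[[[-0.0015,0,0,0,1],[-0.0015,0,0,0,1],[0,0,0,0,1]]]'
python3 -c "
from h import *
goto(SAW,-.002,.0145,.0365,-90)
"
```

```text
clock: 14.27
tool_pos: [0.5461, 0.2113, 0.0364]
orientation: [-180.0, 0.0, -90.8]
force: [0.2, -0.9, -1.5]
opening: 0.0398
pos [0.5461 0.2113 0.0364] rpy [-1.7997e+02  2.0000e-02 -9.0830e+01] loc [-1.7 12. ] t 14.27 F [ 0.2 -0.9 -1.5] op 0.0398
turn rad 0.0003 then tool x,y,z mm [-2.5  0.3 -0.1]
clock: 14.52
tool_pos: [0.5458, 0.213, 0.0361]
orientation: [180.0, -0.1, -90.9]
force: [0.3, -2.5, 0.4]
opening: 0.0394
pos [0.5458 0.213  0.0361] rpy [ 1.7997e+02 -7.0000e-02 -9.0870e+01] loc [-2.  13.7] t 14.52 F [ 0.3 -2.5  0.4] op 0.0394
turn rad -0.0004 then tool x,y,z mm [-0.8 -0.  -0.4]
```

```bash
python3 -m handwheel '[[[-0.001,0,0,0,1],[-0.001,0,0.0005,0,1],[0,0,0.0005,0,1],[0,0,0,0,1]]]'
python3 -c "
from h import *
goto(SAW,-.002,.0145,.0365,-90)
p=vision.snapshot('scene'); cv2.imwrite('pics/s5.png',cv2.resize(p['color'][110:230,240:380,::-1],None,fx=4,fy=4,interpolation=2))
"
```

```text
clock: 14.85
tool_pos: [0.5456, 0.2132, 0.0356]
orientation: [179.9, -0.2, -90.9]
force: [0.7, -12.5, 8.6]
opening: 0.0399
pos [0.5456 0.2132 0.0356] rpy [179.92  -0.18 -90.89] loc [-2.2 13.9] t 14.85 F [  0.7 -12.5   8.6] op 0.0399
turn rad -0.0006 then tool x,y,z mm [-0.6 -0.2 -0.9]
```

View pics/s5.png

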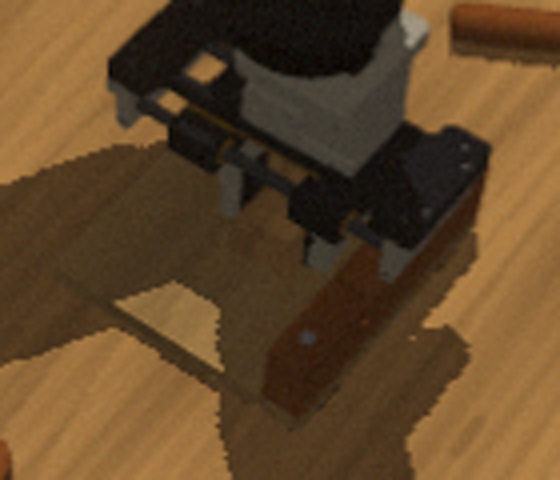

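Contact is felt on both the stop (12.5 N) and the board (8.6 N). I relax, part the jaws slightly and lift.

```bash
python3 -m handwheel '[[[0.001,0,-0.0005,0,1],[0,0,0,0,0.5],[0,0,0,0,0.45],[0,0,0,0,0.45],[0,0,0,0,0.45],[0,0,0,0,0.45]]]'
python3 -c "
from h import *
goto(SAW,-.051,.035,.037,-90)
"
python3 -m handwheel '[[[0,0,-0.01,0,0.45],[0,0,-0.025,0,0.45],[0,0,-0.03,0,0.45],[0,0,-0.03,0,1],[0,0.02,-0.02,0,1],[0,0.03,0,0,1],[0,0,0,0,1]]]'
python3 -c "
from h import *
goto(SAW,-.051,.035,.037,-90)
p=vision.snapshot('scene'); cv2.imwrite('pics/s6.png',cv2.resize(p['color'][110:230,240:380,::-1],None,fx=4,fy=4,interpolation=2))
o=telemetry.get_obs(); p=vision.snapshot('wrist'); T=wristT(p,o); cv2.imwrite('pics/w6.png',p['color'][:,:,::-1])
for n,z in dict(blank=.015,blank_bevel=.045,blank_end=.027,corner=.015,sawboard=0).items():
  for r in place_of(n,p)[:2]: print(n,r['xy'],r['conf'],loc(SAW,atz(p,[r['xy']],z,T)[0]))
"
```

```text
clock: 15.4
tool_pos: [0.546, 0.215, 0.0356]
orientation: [-180.0, 0.0, -90.8]
force: [0.2, -0.4, -0.0]
opening: 0.048
pos [0.546  0.215  0.0356] rpy [-1.7999e+02  2.0000e-02 -9.0840e+01] loc [-1.8 15.7] t 15.4 F [ 0.2 -0.4 -0. ] op 0.048
turn rad 0.0001 then tool x,y,z mm [-19.3  49.2  -1.4]
clock: 15.98
tool_pos: [0.4929, 0.2151, 0.1528]
orientation: [-180.0, 0.1, -90.9]
force: [-1.2, -0.5, -0.9]
opening: 0.0267
pos [0.4929 0.2151 0.1528] rpy [-1.7995e+02  1.4000e-01 -9.0880e+01] loc [-54.9  15. ] t 15.98 F [-1.2 -0.5 -0.9] op 0.0267
turn rad -0.0005 then tool x,y,z mm [-20.   -3.9 115.8]
blank [225.4, 228.1] 0.62 [-0.00423907  0.03581711]
blank_bevel [233.5, 237.6] 0.94 [-0.01583749  0.03324567]
corner [166.9, 270.0] 0.74 [0.05404436 0.0785015 ]
sawboard [222.2, 187.8] 0.84 [-0.00054793  0.00160697]
```

View pics/s6.png

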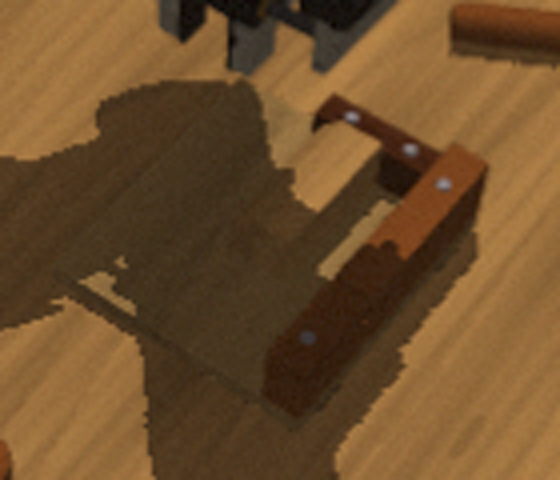

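View pics/w6.png

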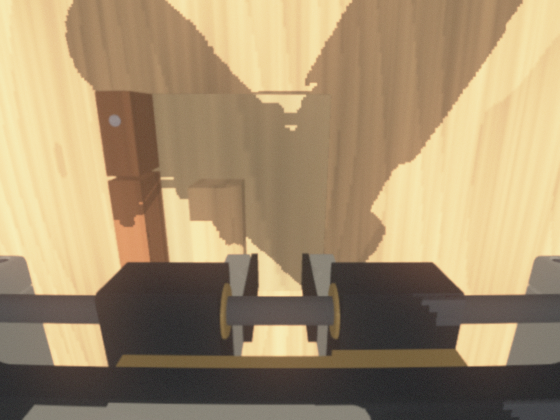

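The wrist view shows the blank lying flat with its centre near (225,228), saw (-4,36), and the bevel towards -x. Next I lower the closed fingers beside it and push it to the fence.

```bash
python3 -m handwheel '[[[-0.02,0,0.02,0,1],[0,0,0.035,0,1],[0,0,0.03,0,1],[0,0,0.02,0,1],[0,0,0.0105,0,1],[0,0,0,0,1],[0,0,0,0,1]]]'
python3 -c "
from h import *
goto(SAW,-.011,.035,.037,-90)
"
```

```text
clock: 16.92
tool_pos: [0.4966, 0.2353, 0.0347]
orientation: [180.0, -0.1, -90.9]
force: [0.6, -0.7, 0.3]
opening: 0.0003
pos [0.4966 0.2353 0.0347] rpy [ 1.7997e+02 -6.0000e-02 -9.0860e+01] loc [-51.5  35.2] t 16.92 F [ 0.6 -0.7  0.3] op 0.0003
turn rad -0.0003 then tool x,y,z mm [  0.2 -40.5  -2.3]
```

```bash
python3 -m handwheel '[[[0,-0.004,-0.001,0,1],[0,-0.004,0,0,1],[0,-0.004,0,0,1],[0,-0.004,0,0,1],[0,-0.004,0,0,1],[0,-0.004,0,0,1],[0,-0.004,0,0,1],[0,-0.004,0,0,1],[0,-0.003,0,0,1],[0,0,0,0,1]]]'
python3 -c "
from h import *
goto(SAW,-.011,.035,.037,-90)
"
python3 -m handwheel '[[[0,-0.003,0,0,1],[0,-0.002,0,0,1],[0,-0.001,0,0,1],[0,0,0,0,1]]]'
python3 -c "
from h import *
goto(SAW,-.011,.035,.037,-90)
"
```

```text
clock: 17.75
tool_pos: [0.5319, 0.2348, 0.0362]
orientation: [-180.0, 0.0, -90.9]
force: [0.2, 0.1, 0.2]
opening: 0.0007
pos [0.5319 0.2348 0.0362] rpy [-1.7998e+02  1.0000e-02 -9.0880e+01] loc [-16.2  35.3] t 17.75 F [0.2 0.1 0.2] op 0.0007
turn rad -0.0006 then tool x,y,z mm [ 0.3 -5.2 -0.8]
clock: 18.08
tool_pos: [0.5375, 0.2348, 0.036]
orientation: [-180.0, 0.0, -90.9]
force: [-1.1, -1.0, 1.1]
opening: 0.0004
pos [0.5375 0.2348 0.036 ] rpy [-179.99    0.    -90.87] loc [-10.6  35.3] t 18.08 F [-1.1 -1.   1.1] op 0.0004
turn rad -0.0003 then tool x,y,z mm [ 0.3  0.4 -1. ]
```

```bash
python3 -m handwheel '[[[0,-0.0015,0,0,1],[0,-0.0015,0,0,1],[0,0,0,0,1]]]'
python3 -m handwheel '[[[0,-0.0015,0,0,1],[0,-0.0015,0,0,1],[0,0,0,0,1]]]'
python3 -c "
from h import *
goto(SAW,-.011,.035,.037,-90)
o=telemetry.get_obs(); p=vision.snapshot('wrist'); cv2.imwrite('pics/w7.png',p['color'][:,:,::-1])
p=vision.snapshot('scene'); cv2.imwrite('pics/s7.png',cv2.resize(p['color'][110:230,240:380,::-1],None,fx=4,fy=4,interpolation=2))
"
```

```text
clock: 18.33
tool_pos: [0.5405, 0.2347, 0.036]
orientation: [-180.0, 0.0, -90.9]
force: [-0.7, 0.3, 0.2]
opening: 0.0006
clock: 18.58
tool_pos: [0.5429, 0.2347, 0.036]
orientation: [179.9, -0.0, -90.9]
force: [-4.4, 0.9, 2.5]
opening: 0.0006
pos [0.5429 0.2347 0.036 ] rpy [ 1.7995e+02 -1.0000e-02 -9.0870e+01] loc [-5.3 35.3] t 18.58 F [-4.4  0.9  2.5] op 0.0006
turn rad -0.0004 then tool x,y,z mm [ 0.3  5.7 -1. ]
```

View pics/w7.png

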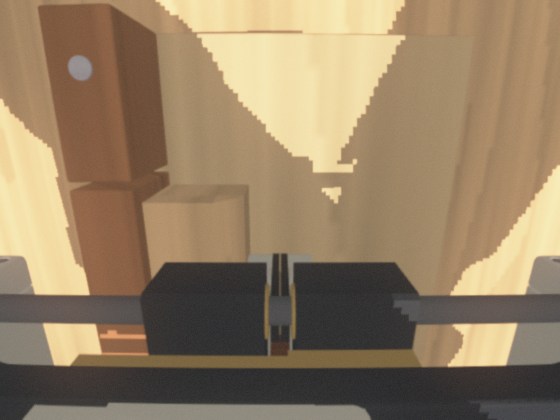

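View pics/s7.png

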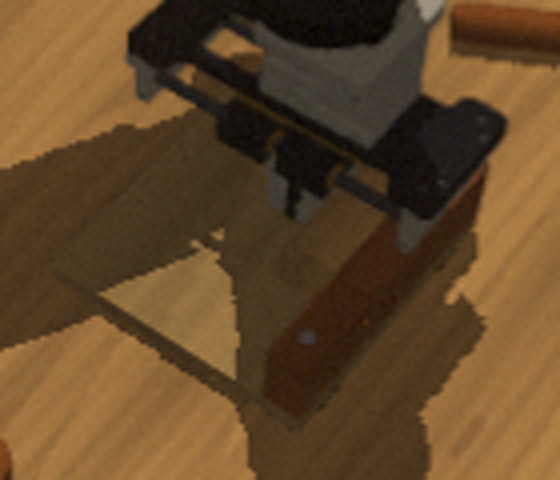

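```bash
python3 -m handwheel '[[[0,-0.001,0,0,1],[0,-0.001,0,0,1],[0,0,0,0,1]]]'
python3 -m handwheel '[[[0,0.003,0,0,1],[0,0.008,0,0,1],[0,0,-0.03,0,1],[0,0,-0.035,0,1],[0.032,-0.02,0,0,1],[0.032,-0.022,0,0,1],[0,0,0,0,1],[0,0,0,0,1]]]'
python3 -c "
from h import *
goto(SAW,.027,-.028,.037,-90)
p=vision.snapshot('top'); cv2.imwrite('pics/t7.png',cv2.resize(p['color'][180:290,130:250,::-1],None,fx=5,fy=5,interpolation=2))
o=telemetry.get_obs(); p=vision.snapshot('wrist'); T=wristT(p,o); cv2.imwrite('pics/w8.png',p['color'][:,:,::-1])
p=vision.snapshot('scene'); cv2.imwrite('pics/s8.png',cv2.resize(p['color'][110:230,240:380,::-1],None,fx=4,fy=4,interpolation=2))
"
```

```text
clock: 18.93
tool_pos: [0.5431, 0.2346, 0.0359]
orientation: [179.8, -0.0, -90.9]
force: [-13.8, 4.8, 7.4]
opening: 0.0006
clock: 19.6
tool_pos: [0.576, 0.1685, 0.1011]
orientation: [-180.0, 0.0, -91.0]
force: [-0.8, -0.0, -0.7]
opening: 0.0007
pos [0.576  0.1685 0.1011] rpy [-1.7996e+02  1.0000e-02 -9.1040e+01] loc [ 28.8 -30.4] t 19.6 F [-0.8 -0.  -0.7] op 0.0007
turn rad -0.0034 then tool x,y,z mm [-2.4  1.8 64.1]
```

View pics/s8.png

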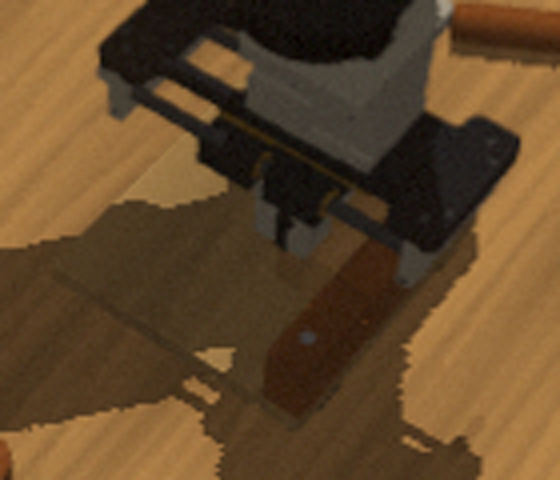

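View pics/t7.png

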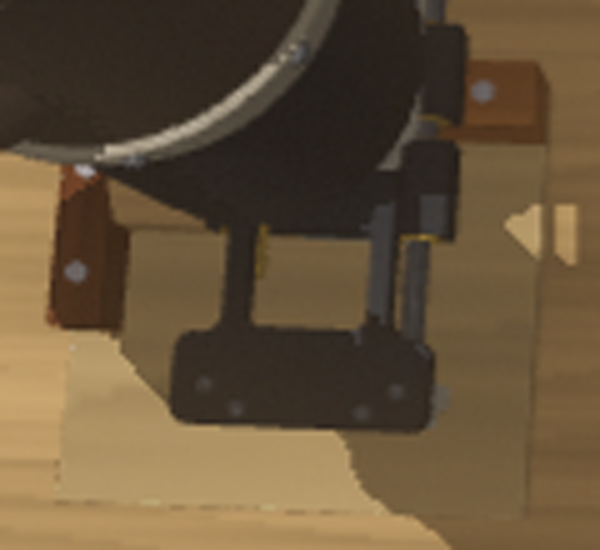

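```bash
python3 -m handwheel '[[[0,0.002,0.025,-0.003,1],[0,0,0.025,0,1],[0,0,0.012,0,1],[0,0,0,0,1],[-0.004,0,0,0,1],[-0.004,0,0,0,1],[-0.002,0,0,0,1],[0,0,0,0,1]]]'
python3 -c "
from h import *
goto(SAW,.027,-.0195,.037,-90)
"
```

```text
clock: 20.42
tool_pos: [0.5727, 0.1773, 0.0399]
orientation: [179.9, -0.3, -90.7]
force: [3.3, -17.1, 0.7]
opening: 0.0005
pos [0.5727 0.1773 0.0399] rpy [179.87  -0.28 -90.7 ] loc [ 25.4 -21.6] t 20.42 F [  3.3 -17.1   0.7] op 0.0005
turn rad 0.0027 then tool x,y,z mm [-2.1 -1.6  2.9]
```

```bash
python3 -m handwheel '[[[0.003,0,0,0,1],[0.006,0,0,0,1],[0,0,-0.03,0,1],[0,0,-0.035,0,1],[-0.03,0.018,0,0,1],[-0.034,0.015,0,0,1],[0,0,0,0,1],[0,0,0,0,1]]]'
python3 -c "
from h import *
goto(SAW,-.008,.035,.064,-90)
o=telemetry.get_obs(); p=vision.snapshot('wrist'); T=wristT(p,o); cv2.imwrite('pics/w9.png',p['color'][:,:,::-1])
p=vision.snapshot('scene'); cv2.imwrite('pics/s9.png',cv2.resize(p['color'][110:230,240:380,::-1],None,fx=4,fy=4,interpolation=2))
"
```

```text
clock: 21.08
tool_pos: [0.5409, 0.2381, 0.1056]
orientation: [-179.9, 0.1, -90.5]
force: [0.6, 0.0, -0.6]
opening: 0.0004
pos [0.5409 0.2381 0.1056] rpy [-1.7987e+02  1.2000e-01 -9.0500e+01] loc [-7.3 38.7] t 21.08 F [ 0.6  0.  -0.6] op 0.0004
turn rad 0.0062 then tool x,y,z mm [ 3.7  0.7 41.6]
```

View pics/w9.png

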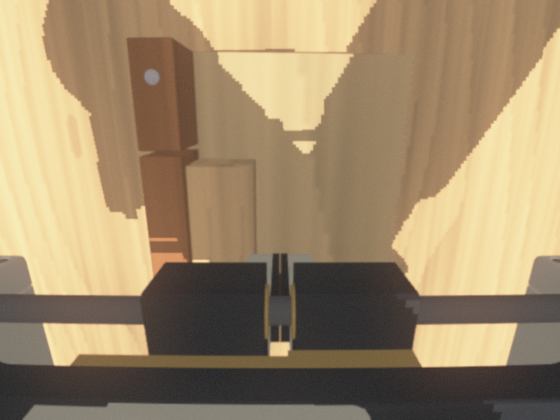

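View pics/s9.png

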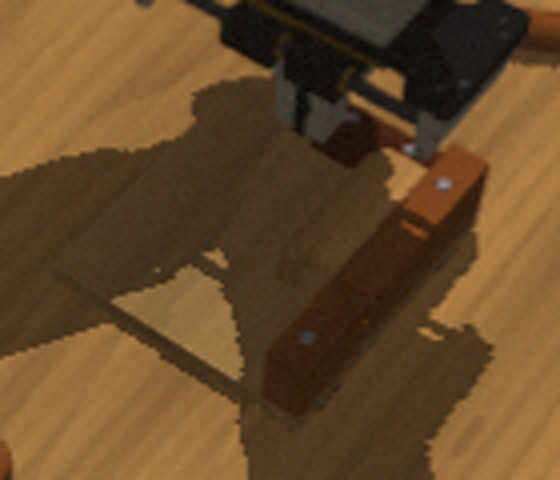

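The wrist view shows the blank lying along the fence, its near end at about (190–255,162). Next I lower beside the bevel.

```bash
python3 -m handwheel '[[[0.0037,0.0007,0.02,0.006,1],[0,0,0.015,0,1],[0,0,0.0065,0,1],[0,0,0,0,1],[0,0,0,0,1]]]'
python3 -c "
from h import *
goto(SAW,-.008,.035,.064,-90)
"
```

```text
clock: 21.6
tool_pos: [0.5407, 0.2314, 0.0626]
orientation: [180.0, -0.0, -91.1]
force: [-0.5, 0.0, 0.2]
opening: 0.0007
pos [0.5407 0.2314 0.0626] rpy [ 1.7999e+02 -3.0000e-02 -9.1070e+01] loc [-7.4 32. ] t 21.6 F [-0.5  0.   0.2] op 0.0007
turn rad -0.0038 then tool x,y,z mm [-3.   0.6 -1.4]
```

```bash
python3 -m handwheel '[[[-0.002,-0.003,0,-0.003,1],[0,-0.003,0,0,1],[0,-0.002,0,0,1],[0,0,0,0,1]]]'
python3 -c "
from h import *
goto(SAW,0,.035,.064,-90)
"
python3 -m handwheel '[[[0,-0.001,0,0,1],[0,-0.001,0,0,1],[0,0,0,0,1],[0,0,0,0,1]]]'
python3 -c "
from h import *
goto(SAW,0,.035,.064,-90)
"
```

```text
clock: 21.93
tool_pos: [0.5492, 0.2341, 0.0631]
orientation: [-179.9, 0.0, -90.9]
force: [0.1, 0.4, -0.6]
opening: 0.0004
pos [0.5492 0.2341 0.0631] rpy [-1.7994e+02  4.0000e-02 -9.0870e+01] loc [ 1.1 34.8] t 21.93 F [ 0.1  0.4 -0.6] op 0.0004
turn rad -0.0003 then tool x,y,z mm [-0.2  1.1 -0.9]
clock: 22.27
tool_pos: [0.5503, 0.2337, 0.0626]
orientation: [180.0, -0.0, -90.9]
force: [-0.2, 0.2, 0.3]
opening: 0.0007
pos [0.5503 0.2337 0.0626] rpy [180.    -0.   -90.87] loc [ 2.2 34.5] t 22.27 F [-0.2  0.2  0.3] op 0.0007
turn rad -0.0003 then tool x,y,z mm [-0.5  2.2 -1.4]
```

```bash
python3 -m handwheel '[[[0,-0.001,0,0,1],[0,-0.001,0,0,1],[0,0,0,0,1]]]'
python3 -m handwheel '[[[0,-0.001,0,0,1],[0,0,0,0,1],[0,0,0,0,1]]]'
python3 -c "
from h import *
goto(SAW,0,.035,.064,-90)
"
```

```text
clock: 22.52
tool_pos: [0.5525, 0.2338, 0.0626]
orientation: [-180.0, 0.0, -90.9]
force: [-0.4, 0.0, -0.2]
opening: 0.0004
clock: 22.77
tool_pos: [0.5529, 0.2337, 0.0625]
orientation: [180.0, -0.0, -90.9]
force: [-2.8, 0.9, 1.8]
opening: 0.0006
pos [0.5529 0.2337 0.0625] rpy [ 1.7996e+02 -1.0000e-02 -9.0870e+01] loc [ 4.8 34.4] t 22.77 F [-2.8  0.9  1.8] op 0.0006
turn rad -0.0003 then tool x,y,z mm [-0.6  4.8 -1.5]
```

Contact with the bevel is made. Now I build up the diagonal push.

```bash
python3 -m handwheel '[[[0,-0.001,0.0005,0,1],[0,-0.0005,0,0,1],[0,0,0,0,1],[0,0,0,0,1],[0,0,0,0,1]]]'
python3 -c "
from h import *
goto(SAW,0,.035,.064,-90)
"
```

```text
clock: 23.18
tool_pos: [0.5531, 0.2336, 0.0624]
orientation: [179.9, -0.0, -90.9]
force: [-10.4, 2.1, 10.2]
opening: 0.0
pos [0.5531 0.2336 0.0624] rpy [ 1.7986e+02 -3.0000e-02 -9.0870e+01] loc [ 5.  34.4] t 23.18 F [-10.4   2.1  10.2] op 0.0
turn rad -0.0003 then tool x,y,z mm [-0.6  5.  -1.6]
```

```bash
python3 -m handwheel '[[[-0.0006,-0.0006,0,0,1],[-0.0003,-0.0005,0,0,1],[0,0,0,0,1],[0,0,0,0,1],[0,0,0,0,1]]]'
python3 -c "
from h import *
import time
for i in range(1):
  goto(SAW,0,.035,.064,-90)
o=telemetry.get_obs(); p=vision.snapshot('wrist'); T=wristT(p,o); cv2.imwrite('pics/w10.png',p['color'][:,:,::-1])
goto(SAW,0,.035,.064,-90)
p=vision.snapshot('scene'); cv2.imwrite('pics/s10.png',cv2.resize(p['color'][110:230,240:380,::-1],None,fx=4,fy=4,interpolation=2))
p=vision.snapshot('top'); cv2.imwrite('pics/t10.png',cv2.resize(p['color'][180:290,130:250,::-1],None,fx=5,fy=5,interpolation=2))
goto(SAW,0,.035,.064,-90)
"
```

```text
clock: 23.6
tool_pos: [0.5532, 0.2336, 0.0624]
orientation: [179.8, -0.1, -90.9]
force: [-15.8, 0.8, 14.9]
opening: 0.0004
pos [0.5532 0.2336 0.0624] rpy [ 1.7976e+02 -1.1000e-01 -9.0880e+01] loc [ 5.1 34.4] t 23.6 F [-15.8   0.8  14.9] op 0.0004
turn rad -0.0006 then tool x,y,z mm [-0.6  5.1 -1.6]
pos [0.5532 0.2336 0.0624] rpy [ 1.7976e+02 -1.1000e-01 -9.0880e+01] loc [ 5.1 34.4] t 23.65 F [-14.3   1.4  14.1] op 0.0003
turn rad -0.0005 then tool x,y,z mm [-0.6  5.1 -1.6]
pos [0.5532 0.2336 0.0624] rpy [ 1.7976e+02 -1.1000e-01 -9.0880e+01] loc [ 5.1 34.4] t 23.75 F [-15.4   1.7  15. ] op 0.0003
turn rad -0.0005 then tool x,y,z mm [-0.6  5.1 -1.6]
```

View pics/w10.png

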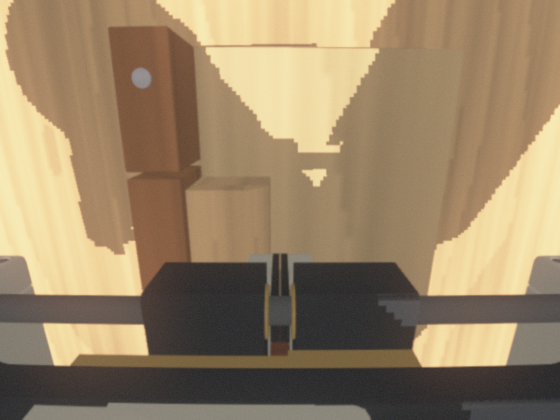

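View pics/t10.png

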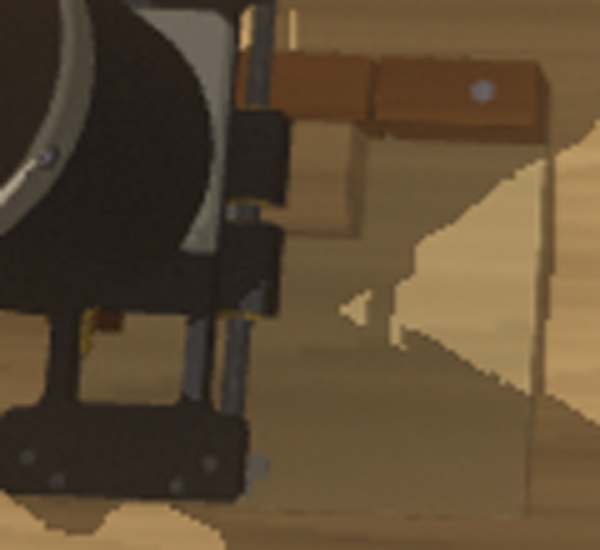

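View pics/s10.png

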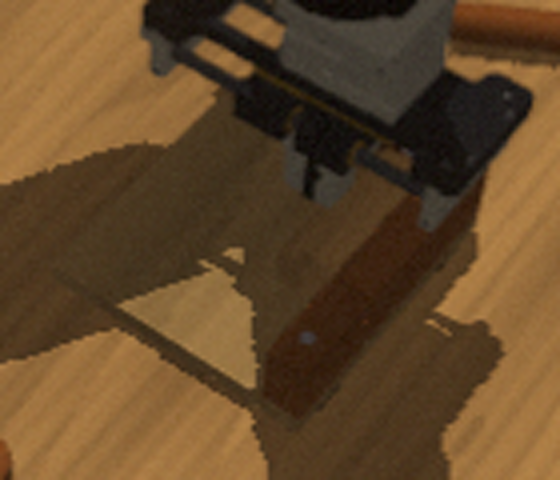

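```bash
python3 -m handwheel '[[[-0.0008,-0.0003,-0.0003,0,1],[-0.0007,-0.0002,-0.0003,0,1],[0,0,0,0,1],[0,0,0,0,1],[0,0,0,0,1]]]'
python3 -c "
from h import *
goto(SAW,0,.035,.064,-90)
o=telemetry.get_obs(); p=vision.snapshot('wrist'); T=wristT(p,o); cv2.imwrite('pics/w11.png',cv2.resize(p['color'][130:280,100:300,::-1],None,fx=4,fy=4,interpolation=2))
for n,z in dict(blank=.015,blank_bevel=.045,sawboard=0).items():
  for r in place_of(n,p)[:1]: print(n,r['xy'],r['conf'],loc(SAW,atz(p,[r['xy']],z,T)[0]))
goto(SAW,0,.035,.064,-90)
"
```

```text
clock: 24.17
tool_pos: [0.5532, 0.2338, 0.0624]
orientation: [179.7, -0.2, -90.9]
force: [-14.2, -2.5, 12.6]
opening: 0.0008
pos [0.5532 0.2338 0.0624] rpy [179.67  -0.23 -90.91] loc [ 5.1 34.6] t 24.17 F [-14.2  -2.5  12.6] op 0.0008
turn rad -0.001 then tool x,y,z mm [-0.4  5.1 -1.6]
blank [238.3, 245.5] 0.56 [0.03039243 0.03369423]
blank_bevel [256.9, 268.5] 0.91 [0.01692242 0.03466832]
sawboard [284.1, 187.4] 0.62 [ 0.00141924 -0.00016621]
pos [0.5532 0.2338 0.0624] rpy [179.67  -0.23 -90.91] loc [ 5.1 34.6] t 24.37 F [-14.6  -3.6  13.3] op 0.0003
turn rad -0.001 then tool x,y,z mm [-0.4  5.1 -1.6]
```

View pics/w11.png

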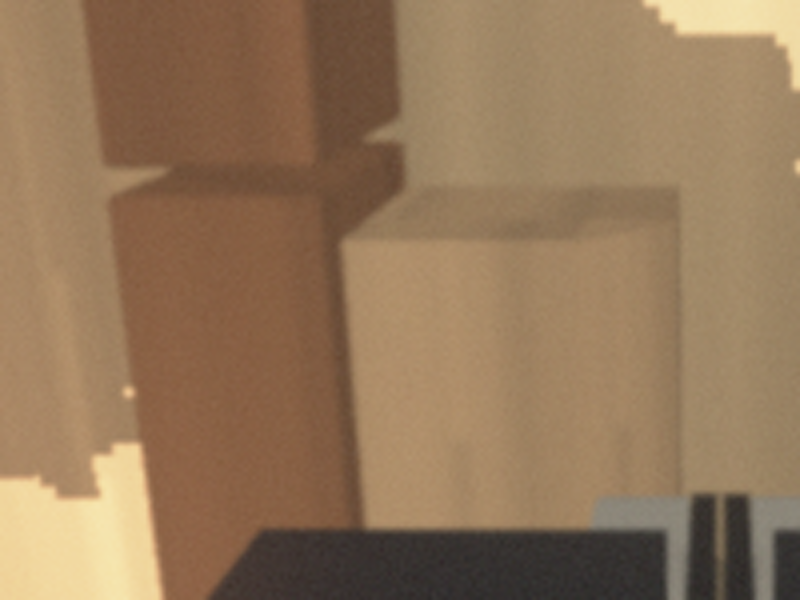

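```bash
python3 -m handwheel '[[[0,-0.0005,-0.0002,0,1],[0,-0.0003,-0.0002,0,1],[0,0,0,0,1],[0,0,0,0,1],[0,0,0,0,1]]]'
python3 -c "
from h import *
goto(SAW,0,.035,.064,-90)
o=telemetry.get_obs(); p=vision.snapshot('wrist'); T=wristT(p,o)
for n,u,z in [('end top y=-10',(100+430/4,130+239/4),.051),('end bottom',(100+540/4,130+187/4),.015),('cut far -19.5',(100+210/4,130+166/4),.058),('cut near -16.5',(100+220/4,130+196/4),.058)]:
  print(n,(loc(SAW,atz(p,[u],z,T)[0])*1000).round(1))
p=vision.snapshot('scene'); cv2.imwrite('pics/s12.png',p['color'][:,:,::-1])
goto(SAW,0,.035,.064,-90)
"
```

```text
clock: 24.78
tool_pos: [0.5533, 0.2338, 0.0625]
orientation: [179.6, -0.2, -90.9]
force: [-17.0, -1.7, 12.4]
opening: 0.0008
pos [0.5533 0.2338 0.0625] rpy [179.6   -0.24 -90.92] loc [ 5.2 34.6] t 24.78 F [-17.   -1.7  12.4] op 0.0008
turn rad -0.0012 then tool x,y,z mm [-0.4  5.2 -1.5]
end top y=-10 [ 39.5 -10.4]
end bottom [ 30.7 -10. ]
cut far -19.5 [ 62.4 -20.5]
cut near -16.5 [ 61.7 -17.1]
pos [0.5533 0.2338 0.0625] rpy [179.6   -0.24 -90.92] loc [ 5.1 34.6] t 24.88 F [-15.5  -2.3  11.5] op 0.0004
turn rad -0.0013 then tool x,y,z mm [-0.4  5.1 -1.5]
```

View pics/s12.png

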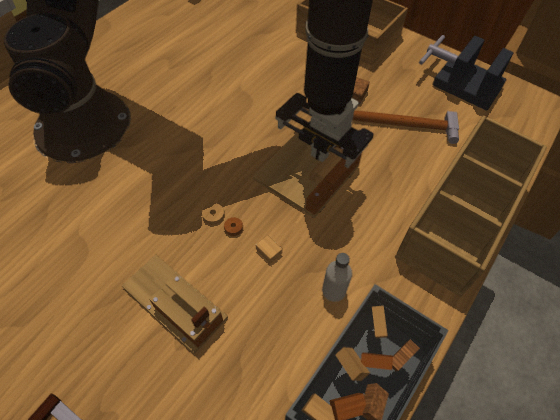

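The scene view shows the rest of the bench undisturbed, with the fingers holding the blank at about (320,145). The blank's free end measures y about -10 mm, which matches being against the stop. The push is steady at about 16 N toward the fence and 12 N down, so I hand in.

```bash
python3 -c "
from plant import close_job, telemetry
print(close_job()); print(telemetry.get_obs()['force'])"
```

```text
the job is handed in; nothing more can be done
None
the job is handed in; nothing more can be done
```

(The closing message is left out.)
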